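# Load the dry block in rack order

## Task

Move the four sample tubes (pale, with a grey disc on the cap) from the front row of the storage rack into the wells of the dry-block heater, fully seated and upright, keeping their order: the red-marked end of each row is position one, so the tube nearest the rack's red end goes into the well nearest the heater's red bar, the next one beside it, and so on. Each brown stock tube behind a sample shows that sample's rack position by its cap colour; leave the stock tubes standing where they are, and do not tip any tube over.

Things in the scene. Friction and masses are not known exactly. Their poses are not given: they have to be found in the camera images.
- sample_blue: sample tube to move: translucent pale tube, flat foot with rounded edge, blue ribbed cap with a grey disc on top; loose, 0.06 kg, 115 mm tall. Origin at the middle of its foot, z up its axis. Body 28 mm wide; cap 34 mm wide, z 95 to 115 mm (grip here, from above). Starts in the storage rack's front row, right in front of the stock tube with the same cap colour.
- sample_green: sample tube to move: translucent pale tube, flat foot with rounded edge, green ribbed cap with a grey disc on top; loose, 0.06 kg, 115 mm tall. Origin at the middle of its foot, z up its axis. Body 28 mm wide; cap 34 mm wide, z 95 to 115 mm (grip here, from above). Starts in the storage rack's front row, right in front of the stock tube with the same cap colour.
- sample_yellow: sample tube to move: translucent pale tube, flat foot with rounded edge, yellow ribbed cap with a grey disc on top; loose, 0.06 kg, 115 mm tall. Origin at the middle of its foot, z up its axis. Body 28 mm wide; cap 34 mm wide, z 95 to 115 mm (grip here, from above). Starts in the storage rack's front row, right in front of the stock tube with the same cap colour.
- sample_white: sample tube to move: translucent pale tube, flat foot with rounded edge, white ribbed cap with a grey disc on top; loose, 0.06 kg, 115 mm tall. Origin at the middle of its foot, z up its axis. Body 28 mm wide; cap 34 mm wide, z 95 to 115 mm (grip here, from above). Starts in the storage rack's front row, right in front of the stock tube with the same cap colour.
- stock_blue: stock tube that stays: shape and size as the sample tubes, but dark brown body and blue cap without a disc; stands loose in the rear row of the storage rack. Origin at the middle of its foot, z up its axis.
- stock_green: stock tube that stays: shape and size as the sample tubes, but dark brown body and green cap without a disc; stands loose in the rear row of the storage rack. Origin at the middle of its foot, z up its axis.
- stock_yellow: stock tube that stays: shape and size as the sample tubes, but dark brown body and yellow cap without a disc; stands loose in the rear row of the storage rack. Origin at the middle of its foot, z up its axis.
- stock_white: stock tube that stays: shape and size as the sample tubes, but dark brown body and white cap without a disc; stands loose in the rear row of the storage rack. Origin at the middle of its foot, z up its axis.
- storage_rack: fixed grey-blue rack 132 x 256 x 74 mm, +y end plate red. Origin on the worktop under the middle of the front row; x to the rear row (away from the robot), y along the rows to the red end. 32 mm square wells at y = 82.5, 27.5, -27.5, -82.5 mm (1st to 4th from red end), front row x = 0 (samples), rear row x = 68 mm (stock). Deck 70 mm high; seated tubes have their origin at z = 12 mm.
- dry_block: fixed light grey heater 146 x 262 mm, panel on the robot side (top z 93 mm), aluminium block (top z 88 mm) with one row of 4 round wells, 33 mm wide; red bar on the case at the row's -y end. Origin on the worktop, x away from the panel, y along the row. Wells at x = 30, y = -82.5, -27.5, 27.5, 82.5 mm (1st to 4th from red end), flat floor: seated tubes have their origin at z = 40 mm.
Not all that is in view belongs to the job. Leave any pink look-alike of the sample_blue alone.

How it is judged:
By the outcome, as a careful person would: the job done as asked, in the order asked, and still so for the second after the job is handed in, with the robot touching nothing.
It also fails if it takes over 106 s, if anything falls off the work surface, if the arm or the gripper's body presses on something with over 40 N, if the wrist force passes 120 N, or if a joint passes its speed limit or range.

## Robot

A 6-joint arm with a two-finger parallel gripper is mounted at the origin on a cart in front of the work surface, level with it; the furniture and walls round the work are solid. World frame = base frame: x ahead of the robot, y to its left, z up, the work surface at z = 0. Lengths are in mm, angles in rad, forces in N, time in s.
With the tool pointing down it reaches from about 325 to 900 mm from the base axis. Payload 3.5 kg.
Tool frame: the origin (TCP) lies midway between the tips of the shut fingers; the grasp point (between the pads) lies 19 mm behind it; z points along the fingers, y is the line along which they close (so a half turn about z gives the same grasp; the last joint's range is limited). The gripper opens to 85 mm and grips with 20 to 120 N. Pads are 22 mm wide; open, the fingers measure 114 mm over their backs; the gripper's body (76 mm by 85 mm) begins 54 mm behind the grasp point. The pads swing forward as they close: fully open they stand 13 mm farther back than shut.
Start: joints at [-1.322, 0.276, -0.026, 1.268, 0, 1.467], TCP at [215.355, -586.723, 231.313] pointing down, gripper open.
Joint ranges: [-3.12, 3.12], [-0.85, 1.88], [-1.08, 1.24], [-1.95, 2.15], [-1.57, 1.53], [-3.14, 3.14]. Speed limits (rad/s): [2.57, 2.57, 3.14, 3.14, 3.14, 3.14].

## Interface

Orientations are given as a unit quaternion [w, x, y, z].
In Python, from station import r gives the robot as it stands. The module is installed in compiled form; this text tells all that it offers.
- The arm moves only by the tool servo_tool, never from a script. Its argument "motion" is a list that holds one entry, the list of rows, each a list of 6 numbers: the shift along the tool's x, y, z in normalised numbers (1 is 800 mm), then the turn, a rotation vector about the tool's x, y, z in normalised numbers (1 is 180 degrees). In form: [[[tx, ty, tz, wx, wy, wz], ...]]. A call has 1 to 10 rows; each row is the pose to reach, as a shift and turn from the pose commanded when the call began, along the tool's axes at that moment; what a row does not reach only later rows make up. A row lasts 1/8 s, in which the tool goes at most 62.5 mm and 10.7 degrees, less where a joint would pass 70% of its speed; a pose out of reach is approached as far as the arm can. Shift and turn numbers lie between -1 and 1, and a call with a number outside is refused. A call with a gripper value outside its range is refused whole. "jaw" is the opening, from 0 (shut) to 1 (fully open), set as the call begins (left out, the last holds). The fingers move at their own pace and stop on an object; "newtons" is the grip in N (left out, the last holds). Time passes only in rows, so rows that repeat a pose let the fingers close. It gives the time, the measured TCP pose, the force, the opening and the grip force at its end, in the units of the state.
- r.state(): the state, without advancing time (a new reading comes with each control period).
- r.snapshot(name): name is "scene" or "top" or "wrist"; returns the picture (420x560x3 uint8, red, green, blue); there is no depth.
- r.camera_info(name): a dict with "fx", "fy", "cx", "cy" (pixels), "origin" and "orientation" of the camera in the world; the wrist camera has in their place "tool_from_camera" (4x4, takes a point from camera to tool coordinates, whose origin is the TCP and whose axes are the flange's). Camera axes: x right, y up, looking along -z (the intrinsics and any distortion apply to the point x, -y, -z); pixel columns grow to the right and rows downward; lengths in mm; the calibration is good to about 2 mm. A picture is of the moment at which its call begins: read the wrist's pose just before it. camera_info takes no time and is no camera call.
- r.hand_in(): hands the job in; it is judged then, once.
The state is a dict: "t": time; "q": joint angles; "qd": joint speeds; "tau": joint torques, N m; "tool_pos": TCP position; "eef_rot": TCP orientation; "wrist_force": force on the tool from outside, world axes, zero at the start; "moment": the same for the moment, N m; "grip_width": finger opening in mm; "gripper_force": force on a finger pad.
Only numpy, scipy, OpenCV 4.12 (cv2) and the standard library are available. Lean on these libraries where they do the work, as an engineer would, in place of code of your own. Each camera call takes 0.05 s, during which the arm holds its last target. There are 200 camera calls.

## Working session

There is one attempt and no reset: what is moved stays moved. The work goes in short steps, Python scripts to look and compute and a tool call to move; the robot and the scene stay as the last step left them, time stands still between calls to the robot, and variables do not carry over. Pictures are saved under pics/ and viewed, at most 14 in all, crops included, and the job is handed in when it is done.

Besides the shell and the picture viewer there is one more tool, called after "Call:" as a command line: name --argument value ..., lists and objects as JSON in quotes. servo_tool: Moves the arm, as the interface text tells. Its arguments: {"type":"object","properties":{"motion":{"type":"array"},"jaw":{"type":"number"},"newtons":{"type":"number"}},"required":["motion"]}

```bash
mkdir -p pics
python3 - <<'E'
from station import r
import cv2,json
s=r.state();print(s)
for n in("scene","top"):
    print(n,r.camera_info(n)); cv2.imwrite(f"pics/{n}0.png",r.snapshot(n)[:,:,::-1])
print(r.camera_info("wrist"))
E
```

```text
{'t': 0.0, 'q': array([-1.32245103e+00,  2.77151214e-01, -2.79008496e-02,  1.26799595e+00,
       -9.76007541e-07,  1.46735524e+00]), 'qd': array([ 4.33167287e-05, -1.20030099e-03, -7.33039677e-04,  2.08355817e-04,
        1.83951334e-04, -8.68057761e-04]), 'tau': array([-7.71801319e-05, -4.45508873e+01,  2.95203227e+01,  1.64622185e-02,
       -1.68624533e-04,  3.59208045e-06]), 'tool_pos': array([ 215.13175388, -585.97105624,  230.1389839 ]), 'eef_rot': array([-1.12285653e-03,  9.84570010e-01,  1.74987508e-01, -8.19852585e-05]), 'wrist_force': array([ 0.09354442, -1.60858926, -0.00381342]), 'moment': array([0.06722874, 0.0140672 , 0.02139052]), 'gripper_force': 0.0, 'grip_width': 85.41205314074915}
scene {'fx': 433.85785806581566, 'fy': 433.85785806581566, 'cx': 280.42432713877156, 'cy': 206.8142996318721, 'origin': array([-61.96332311, 479.48910561, 837.26851242]), 'orientation': array([-0.36457712, -0.1479101 ,  0.33415552,  0.85647313])}
top {'fx': 460.6170386724165, 'fy': 460.6170386724165, 'cx': 274.06502686638123, 'cy': 211.22744804673493, 'origin': array([ 386.76157528,  -60.78750103, 1150.27894969]), 'orientation': array([-0.70173339, -0.04251111,  0.02901579,  0.71057803])}
{'fx': 352.67584211575195, 'fy': 352.67584211575195, 'cx': 274.9316215568392, 'cy': 207.77094527439223, 'tool_from_camera': array([[ 1.62566469e-04,  9.63362083e-01,  2.68204157e-01,
         6.85002104e+01],
       [ 9.99999975e-01, -1.97301953e-04,  1.02559019e-04,
         1.87164069e+00],
       [ 1.51718674e-04,  2.68204134e-01, -9.63362092e-01,
        -1.41961174e+02],
       [ 0.00000000e+00,  0.00000000e+00,  0.00000000e+00,
         1.00000000e+00]])}
```

View pics/top0.png

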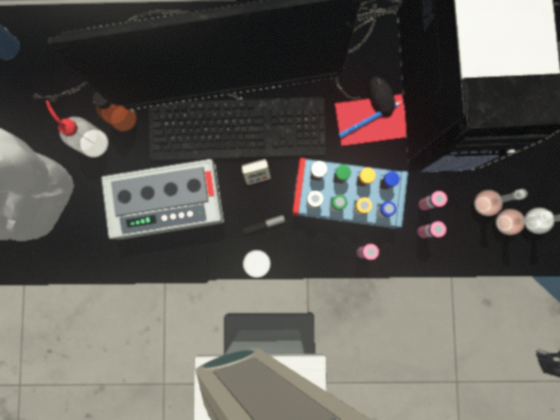

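View pics/scene0.png

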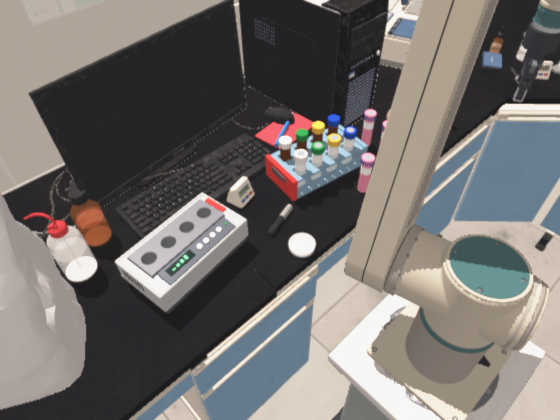

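Top view: the rack's red end is on the left at (299,187). The samples from that end are white (316,199), green (340,202), yellow (364,206) and blue (389,209). The heater wells are at (194,185), (171,188), (148,192) and (124,196), with the red bar at (209,183). The scene view shows the same row order.

```bash
cat > h.py <<'E'
import numpy as np, cv2
from scipy.spatial.transform import Rotation as R
def rot(q): return R.from_quat([q[1],q[2],q[3],q[0]]).as_matrix()
def cam(r,n,s=None):
    c=r.camera_info(n)
    if n=="wrist":
        T=np.eye(4);T[:3,:3]=rot(s["eef_rot"]);T[:3,3]=s["tool_pos"];T=T@c["tool_from_camera"]
        return c,T[:3,3],T[:3,:3]
    return c,np.array(c["origin"]),rot(c["orientation"])
def ray(C,p):
    c,o,M=C; d=M@np.array([(p[0]-c["cx"])/c["fx"],-(p[1]-c["cy"])/c["fy"],-1]); return o,d/np.linalg.norm(d)
def plane(C,p,z):
    o,d=ray(C,p); return o+d*(z-o[2])/d[2]
def tri(rays):
    A=sum(np.eye(3)-np.outer(d,d) for o,d in rays); b=sum((np.eye(3)-np.outer(d,d))@o for o,d in rays)
    p=np.linalg.solve(A,b); return p,max(np.linalg.norm(np.cross(p-o,d)) for o,d in rays)
def proj(C,P):
    c,o,M=C; v=M.T@(np.array(P)-o); return np.array([c["cx"]-c["fx"]*v[0]/v[2],c["cy"]+c["fy"]*v[1]/v[2]])
E
python3 - <<'E'
from station import r
from h import *
T=cam(r,"top");S=cam(r,"scene")
seedT=dict(w=(316,199),g=(340,202),y=(364,206),b=(389,209)); seedS=dict(w=(301,157),g=(318,149),y=(334,142),b=(350,134))
for k in seedT:
    p,e=tri([ray(T,seedT[k]),ray(S,seedS[k])]);print(k,p.round(1),e.round(1),plane(T,seedT[k],127).round(1))
wT=[(194,185),(171,188),(148,192),(124,196)];wS=[(204,213),(188,227),(171,241),(152,256)]
for a,b in zip(wT,wS):
    p,e=tri([ray(T,a),ray(S,b)]);print(p.round(1),e.round(1),plane(T,a,88).round(1))
print(r.state()["tool_pos"],R.from_matrix(rot(r.state()["eef_rot"])).as_matrix().round(3))
E
```

```text
w [ 518.7 -137.2  112.3] 0.3 [ 517.  -135.9  127. ]
g [ 510.8 -191.6  111.8] 0.7 [ 509.5 -189.2  127. ]
y [ 501.8 -245.3  109.9] 0.1 [ 499.8 -242.3  127. ]
b [ 494.1 -301.3  110.4] 0.0 [ 492.3 -297.5  127. ]
[558.8 145.4  85.6] 0.9 [559.  145.6  88. ]
[551.3 198.3  85.3] 2.5 [552.7 199.5  88. ]
[541.6 250.7  89.2] 3.2 [544.  253.5  88. ]
[532.  304.6  94.4] 3.7 [535.4 309.9  88. ]
[ 215.17207217 -586.03924401  230.24007031] [[ 0.939  0.345 -0.001]
 [ 0.345 -0.939  0.002]
 [ 0.    -0.002 -1.   ]]
```

The manual's scale: shifts go in shares of 800 mm and turns go in shares of 180 degrees. Converting my numbers, 403 mm / 800 = 0.5038, -253 mm / 800 = -0.3163, -61.1 degrees / 180 = -0.3394.

Call:
servo_tool --motion '[[[0.5038, -0.3163, -0.05, 0, 0, -0.3394], [0.5038, -0.3163, -0.05, 0, 0, -0.3394], [0.5038, -0.3163, -0.05, 0, 0, -0.3394], [0.5038, -0.3163, -0.05, 0, 0, -0.3394], [0.5038, -0.3163, -0.05, 0, 0, -0.3394], [0.5038, -0.3163, -0.05, 0, 0, -0.3394], [0.5038, -0.3163, -0.05, 0, 0, -0.3394], [0.5038, -0.3163, -0.05, 0, 0, -0.3394], [0.5038, -0.3163, -0.05, 0, 0, -0.3394], [0.5038, -0.3163, -0.05, 0, 0, -0.3394]]]' --jaw 0.6 --newtons 30

```text
t: 1.35
tool_pos: [506.0, -210.4, 270.8]
eef_rot: [-0.0, 0.759, 0.651, -0.0]
wrist_force: [0.8, -0.7, -0.0]
grip_width: 51.4
gripper_force: 0.0
```

Run:
```python
from station import r
from h import *
import pickle
s=r.state();im=r.snapshot("wrist")[:,:,::-1]
cv2.imwrite("pics/w1.png",im);pickle.dump(s,open("w1.pkl","wb"));print(s["tool_pos"],s["t"])
```

```text
[ 505.97356427 -210.43612602  270.78447248] 1.35
```

View pics/w1.png

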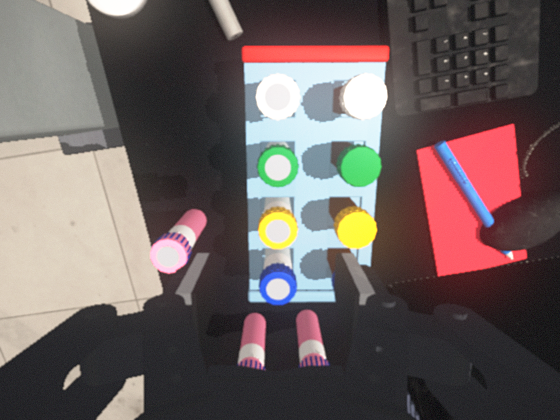

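Scaled: -60 mm / 800 = -0.075.

Call:
servo_tool --motion '[[[-0.075, 0, 0, 0, 0, 0], [-0.075, 0, 0, 0, 0, 0], [-0.075, 0, 0, 0, 0, 0], [-0.075, 0, 0, 0, 0, 0]]]'

```text
t: 1.9
tool_pos: [496.9, -269.3, 271.2]
eef_rot: [-0.0, 0.759, 0.651, 0.0]
wrist_force: [-0.9, -0.5, -0.7]
grip_width: 51.3
gripper_force: 0.0
```

The wrist view shows the samples left of the stock caps. Disc centres are white (278,96), green (278,167), yellow (277,229) and blue (277,286), with the red end at the top (315,54).

```bash
cat > m.py <<'E'
from h import *
def disc(im,seed,white=False,rad=26):
    x,y=map(int,np.round(seed)); h=cv2.cvtColor(im,cv2.COLOR_BGR2HSV)
    m=((h[...,1]<60)&(h[...,2]>120)).astype(np.uint8)
    if white: m=((h[...,1]<60)&(h[...,2]>120)&(h[...,2]<244)).astype(np.uint8)
    w=np.zeros_like(m);cv2.circle(w,(x,y),rad,1,-1);m&=w
    m=cv2.morphologyEx(m,cv2.MORPH_OPEN,np.ones((3,3),np.uint8))
    n,l,st,c=cv2.connectedComponentsWithStats(m)
    k=min(range(1,n),key=lambda i:np.hypot(*(c[i]-seed))+(1e3 if st[i,4]<100 else 0))
    return c[k],st[k]
E
python3 - <<'E'
from station import r
from m import *
import pickle
s2=r.state();im2=r.snapshot("wrist")[:,:,::-1].copy();cv2.imwrite("pics/w2.png",im2);pickle.dump(s2,open("w2.pkl","wb"))
s1=pickle.load(open("w1.pkl","rb"));im1=cv2.imread("pics/w1.png")
C1=cam(r,"wrist",s1);C2=cam(r,"wrist",s2)
sd=[(278,96),(278,167),(277,229),(277,286)]
P=[]
for i,p in enumerate(sd):
    q=plane(C1,p,127);p2=proj(C2,q)
    try:
        a,sa=disc(im1,p,i==0);b,sb=disc(im2,p2,i==0)
        X,e=tri([ray(C1,a),ray(C2,b)])
        print("wgyb"[i],a.round(1),sa,b.round(1),sb,X.round(1),e.round(2),plane(C1,a,127).round(1),plane(C2,b,127).round(1))
        cv2.circle(im1,tuple(map(int,a)),2,(0,0,255),-1);cv2.circle(im2,tuple(map(int,b)),2,(0,0,255),-1)
    except Exception as ex: print(i,ex,p2)
cv2.imwrite("pics/d.png",cv2.resize(np.hstack([im1[:320,180:420],im2[:320,180:420]]),None,fx=1.6,fy=1.6))
E
```

```text
w [255.8  97.5] [253  82   9  32 121] [276.4  10.8] [265   0  25  26 491] [ 512.1 -137.7  150.6] 7.61 [ 504.  -133.7  127. ] [ 520.  -135.2  127. ]
g [277.5 167.1] [265 155  26  26 529] [277.3  90.5] [264  77  28  28 625] [ 512.4 -189.8  126.7] 0.05 [ 512.5 -189.8  127. ] [ 512.4 -189.8  127. ]
y [277.4 230.8] [266 220  24  23 426] [277.5 161.6] [265 149  26  26 508] [ 504.2 -244.2  126.3] 0.02 [ 504.2 -244.   127. ] [ 504.2 -244.2  127. ]
b [277.5 288.6] [266 279  24  21 382] [277.6 225.8] [266 215  24  23 445] [ 496.1 -298.6  126.6] 0.0 [ 496.1 -298.3  127. ] [ 496.1 -298.4  127. ]
```

View pics/d.png

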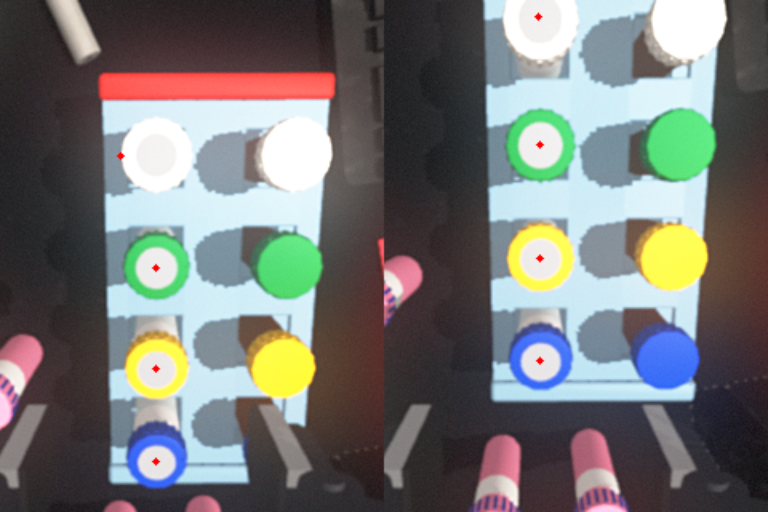

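The disc fix is good. Green, yellow and blue triangulate to z≈126.5 (127 expected) with 55.0 mm spacing, and white is at (520.4, -135.4). Next I'll look at the wells.

Scaled: 505 mm / 800 = 0.6313, -28 mm / 800 = -0.035, -17.2 degrees / 180 = -0.0956.

Call:
servo_tool --motion '[[[0.6313, -0.035, -0.0125, 0, 0, -0.0956], [0.6313, -0.035, -0.0125, 0, 0, -0.0956], [0.6313, -0.035, -0.0125, 0, 0, -0.0956], [0.6313, -0.035, -0.0125, 0, 0, -0.0956], [0.6313, -0.035, -0.0125, 0, 0, -0.0956], [0.6313, -0.035, -0.0125, 0, 0, -0.0956], [0.6313, -0.035, -0.0125, 0, 0, -0.0956], [0.6313, -0.035, -0.0125, 0, 0, -0.0956], [0.6313, -0.035, -0.0125, 0, 0, -0.0956], [0.6313, -0.035, -0.0125, 0, 0, -0.0956]]]'

```text
t: 3.2
tool_pos: [545.9, 234.4, 281.2]
eef_rot: [0.0, 0.652, 0.758, -0.0]
wrist_force: [-0.7, 0.4, 0.2]
grip_width: 51.1
gripper_force: 0.0
```

Run:
```python
from station import r
from h import *
import pickle
s=r.state();im=r.snapshot("wrist")[:,:,::-1]
cv2.imwrite("pics/w3.png",im);pickle.dump(s,open("w3.pkl","wb"));print(s["tool_pos"],s["t"],np.abs(s["qd"]).max())
```

```text
[545.86000639 234.35890286 281.17024847] 3.2 0.03765060783037865
```

View pics/w3.png

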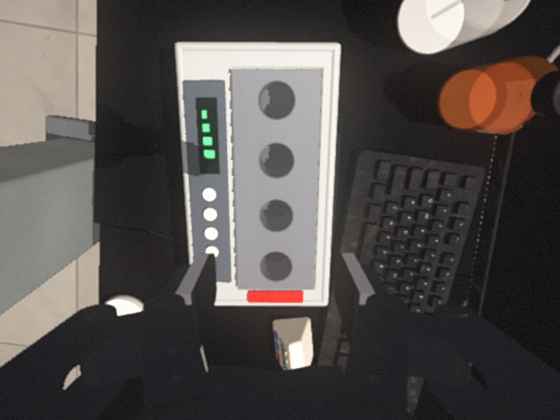

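Scaled: -60 mm / 800 = -0.075.

Call:
servo_tool --motion '[[[-0.075, 0, 0, 0, 0, 0], [-0.075, 0, 0, 0, 0, 0], [-0.075, 0, 0, 0, 0, 0]]]'

```text
t: 3.62
tool_pos: [555.2, 173.0, 281.5]
eef_rot: [-0.0, 0.654, 0.756, 0.0]
wrist_force: [-0.4, 0.3, 0.4]
grip_width: 51.2
gripper_force: 0.0
```

The wrist view shows wells 4 to 1 at (277,100), (276,160), (276,215) and (275,266), with the red bar at (275,296) below well 1.

Run:
```python
from station import r
from h import *
import pickle
s2=r.state();im2=r.snapshot("wrist")[:,:,::-1].copy();cv2.imwrite("pics/w4.png",im2)
s1=pickle.load(open("w3.pkl","rb"));im1=cv2.imread("pics/w3.png")
C1=cam(r,"wrist",s1);C2=cam(r,"wrist",s2)
def well(im,p):
    x,y=map(int,np.round(p));k=30;x0,y0=x-k,max(0,y-k);c=im[y0:y+k,x0:x+k]
    g=cv2.medianBlur(cv2.cvtColor(c,cv2.COLOR_BGR2GRAY),3)
    ring=cv2.inRange(g,0,int(0.5*(np.percentile(g,90)+np.percentile(g,5))))
    hull=[cv2.convexHull(q) for q in cv2.findContours(ring,cv2.RETR_EXTERNAL,cv2.CHAIN_APPROX_NONE)[0]]
    hull=[q for q in hull if cv2.contourArea(q)>200]
    q=min(hull,key=lambda q:np.hypot(*(q.reshape(-1,2).mean(0)-[x-x0,y-y0])))
    e=cv2.fitEllipse(q.astype(np.float32)); cv2.ellipse(im,((e[0][0]+x0,e[0][1]+y0),e[1],e[2]),(0,0,255),1)
    return np.array(e[0])+[x0,y0],np.round(e[1],1)
for p in [(275,266),(276,215),(276,160),(277,100)]:
    a,ea=well(im1,p);b0=proj(C2,plane(C1,a,88))
    try:
        b,eb=well(im2,b0);X,e=tri([ray(C1,a),ray(C2,b)])
        print(a.round(1),ea,b.round(1),eb,X.round(1),e.round(2),plane(C1,a,88).round(1),plane(C2,b,88).round(1))
    except Exception as ex: print(a,ea,plane(C1,a,88).round(1),b0)
cv2.imwrite("pics/d2.png",cv2.resize(np.hstack([im1[:320,180:420],im2[:320,180:420]]),None,fx=1.6,fy=1.6))
```

```text
[275.7 265.9] [29.1 31.5] [275.8 208.5] [32.1 32.5] [561.  145.3  86.4] 0.02 [560.9 146.1  88. ] [561.  145.8  88. ]
[276.1 215.3] [31.6 32.7] [275.7 152.9] [34.3 34.9] [553.1 199.7  86.6] 0.04 [553.  200.1  88. ] [553.  199.9  88. ]
[276.5 160.2] [33.9 34.8] [275.6  91.9] [36.3 38.5] [545.  254.2  87.5] 0.16 [545.2 254.3  88. ] [544.9 254.2  88. ]
[276.4  99.8] [36.1 38.4] [275.7  24.9] [37.9 42.2] [537.  308.6  87.8] 0.05 [536.9 308.6  88. ] [537.  308.5  88. ]
```

View pics/d2.png

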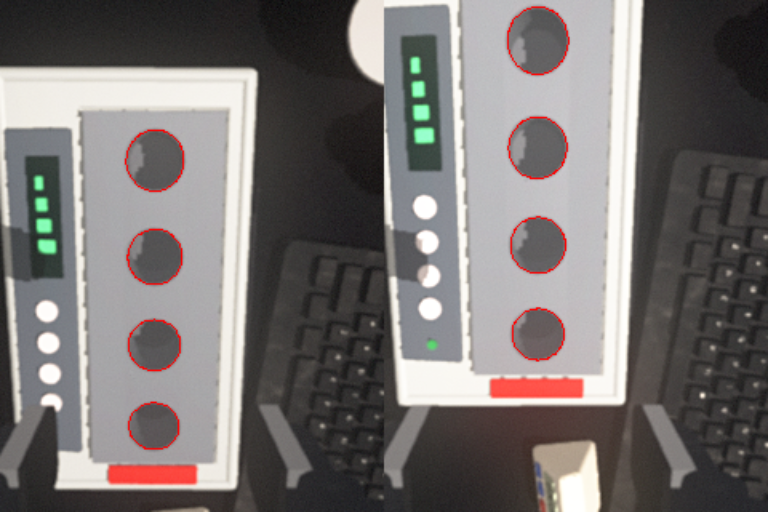

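Rims triangulate to z≈87 (88 expected) with ~55 mm spacing: W1 (561,145.8), W2 (553,200), W3 (545,254.2), W4 (537,308.5).

```bash
cat > go.py <<'E'
import sys
from station import r
from h import *
def go(x,y,z,a):
    s=r.state();M=rot(s["eef_rot"]);a=np.radians(a)
    X=np.array([np.cos(a),np.sin(a),0]);Y=np.array([np.sin(a),-np.cos(a),0]);G=np.c_[X,Y,[0,0,-1]]
    print("shift",(M.T@(np.array([x,y,z])-s["tool_pos"])).round(1),"turn",np.degrees(R.from_matrix(M.T@G).as_rotvec()).round(2),"t",s["t"],"F",np.round(s["wrist_force"],1),"qd",np.abs(s["qd"]).max().round(3),"w",s["grip_width"].round(1))
if __name__=="__main__": go(*map(float,sys.argv[1:5]))
E
python3 go.py 520.4 -135.4 180 81.5
```

```text
Traceback (most recent call last):
  File "go.py", line 8, in <module>
    if __name__=="__main__": go(*map(float,sys.argv[1:5]))
                             ~~^^^^^^^^^^^^^^^^^^^^^^^^^^^
  File "go.py", line 7, in go
    print("shift",(M.T@(np.array([x,y,z])-s["tool_pos"])).round(1),"turn",np.degrees(R.from_matrix(M.T@G).as_rotvec()).round(2),"t",s["t"],"F",np.round(s["wrist_force"],1),"qd",np.abs(s["qd"]).max().round(3),"w",s["grip_width"].round(1))
                                                                                                                                                                                                                    ^^^^^^^^^^^^^^^^^^^^^
AttributeError: 'float' object has no attribute 'round'
```

```bash
sed -i 's/s\["grip_width"\].round(1)/round(float(s["grip_width"]),1)/' go.py; python3 go.py 520.4 -135.4 180 81.5
```

```text
shift [-300.8  -79.3  101.4] turn [-0.   -0.02 16.87] t 3.675 F [-0.9  0.1  0. ] qd 0.022 w 51.1
```

Scaled: -301 mm / 800 = -0.3763, -180 mm / 800 = -0.225, 16.8 degrees / 180 = 0.0933.

Call:
servo_tool --motion '[[[-0.075, -0.02, 0.0375, 0, 0, 0.0222], [-0.15, -0.04, 0.05, 0, 0, 0.0444], [-0.225, -0.06, 0.0625, 0, 0, 0.0667], [-0.3, -0.08, 0.075, 0, 0, 0.0933], [-0.3563, -0.0938, 0.0938, 0, 0, 0.0933], [-0.3763, -0.0988, 0.1125, 0, 0, 0.0933], [-0.3763, -0.0988, 0.1263, 0, 0, 0.0933], [-0.3763, -0.0988, 0.1263, 0, 0, 0.0933], [-0.3763, -0.0988, 0.1263, 0, 0, 0.0933]]]'

```text
t: 4.8
tool_pos: [521.9, -133.5, 180.7]
eef_rot: [0.0, 0.756, 0.655, 0.0]
wrist_force: [-0.1, -0.3, -0.1]
grip_width: 51.2
gripper_force: 0.0
```

```bash
python3 go.py 520.4 -135.4 95 81.5
```

```text
shift [-2.1 -1.3 85.7] turn [ 0.03 -0.01  0.29] t 4.8 F [-0.1 -0.3 -0.1] qd 0.009 w 51.2
```

Scaled: 85 mm / 800 = 0.1063, 75 mm / 800 = 0.0938, 0.3 degrees / 180 = 0.0017.

Call:
servo_tool --motion '[[[-0.0025, -0.0013, 0.025, 0, 0, 0.0017], [-0.0025, -0.0013, 0.05, 0, 0, 0.0017], [-0.0025, -0.0013, 0.075, 0, 0, 0.0017], [-0.0025, -0.0013, 0.0938, 0, 0, 0.0017], [-0.0025, -0.0013, 0.1063, 0, 0, 0.0017], [-0.0025, -0.0013, 0.1063, 0, 0, 0.0017], [-0.0025, -0.0013, 0.1063, 0, 0, 0.0017]]]'

```text
t: 5.68
tool_pos: [520.8, -136.9, 96.0]
eef_rot: [0.001, 0.758, 0.652, 0.0]
wrist_force: [-0.2, -0.2, -0.4]
grip_width: 51.3
gripper_force: 0.0
```

```bash
python3 go.py 520.4 -135.4 95 81.5
python3 - <<'E'
from station import r
import cv2
cv2.imwrite("pics/w5.png",r.snapshot("wrist")[:,:,::-1])
E
```

```text
shift [ 1.5 -0.6  1. ] turn [ 0.07  0.01 -0.14] t 5.675 F [-0.2 -0.2 -0.4] qd 0.006 w 51.3
```

View pics/w5.png

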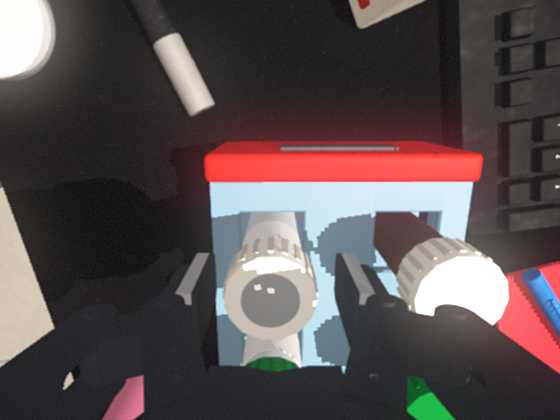

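The white cap at (270,297) sits between the pads (left pad at ~205, right at ~345), and the stock cap is clear. Closing and lifting.

Scaled: -140 mm / 800 = -0.175, -105 mm / 800 = -0.1313.

Call:
servo_tool --motion '[[[0.0013, 0, 0, 0, 0, 0], [0.0013, 0, 0, 0, 0, 0], [0.0013, 0, 0, 0, 0, 0], [0.0013, 0, 0, 0, 0, 0], [0.0013, 0, 0, 0, 0, 0], [0.0013, 0, -0.0188, 0, 0, 0], [0.0013, 0, -0.05, 0, 0, 0], [0.0013, 0, -0.0875, 0, 0, 0], [0.0013, 0, -0.1313, 0, 0, 0], [0.0013, 0, -0.175, 0, 0, 0]]]' --jaw 0.2 --newtons 40

```text
t: 6.98
tool_pos: [519.7, -135.6, 236.5]
eef_rot: [-0.0, 0.758, 0.652, -0.0]
wrist_force: [-0.3, -0.1, -0.9]
grip_width: 32.5
gripper_force: 39.9
```

```bash
python3 go.py 561 145.8 260 98.4
```

```text
shift [284.4  -1.5 -23.5] turn [ -0.04  -0.02 -17.04] t 6.975 F [-0.3 -0.1 -0.9] qd 0.577 w 32.5
```

Scaled: 284 mm / 800 = 0.355, 260 mm / 800 = 0.325, -1.5 degrees / 180 = -0.0083.

Call:
servo_tool --motion '[[[0.025, 0, -0.0125, 0, 0, -0.0083], [0.0688, 0, -0.025, 0, 0, -0.0222], [0.1188, -0.0013, -0.0288, 0, 0, -0.0389], [0.175, -0.0013, -0.0288, 0, 0, -0.0556], [0.2313, -0.0013, -0.0288, 0, 0, -0.0722], [0.2813, -0.0013, -0.0288, 0, 0, -0.0861], [0.325, -0.0013, -0.0288, 0, 0, -0.0944], [0.3475, -0.0013, -0.0288, 0, 0, -0.0944], [0.355, -0.0013, -0.0288, 0, 0, -0.0944], [0.355, -0.0013, -0.0288, 0, 0, -0.0944]]]'

```text
t: 8.22
tool_pos: [561.7, 144.8, 258.0]
eef_rot: [-0.0, 0.654, 0.757, -0.0]
wrist_force: [-0.2, -0.7, -0.9]
grip_width: 32.6
gripper_force: 40.0
```

Call:
servo_tool --motion '[[[0, 0, 0, 0, 0, 0], [0, 0, 0, 0, 0, 0]]]'

```text
t: 8.48
tool_pos: [562.0, 144.2, 258.4]
eef_rot: [0.0, 0.654, 0.756, -0.0]
wrist_force: [0.1, 0.0, -1.3]
grip_width: 32.7
gripper_force: 40.0
```

```bash
python3 go.py 561 145.8 123 98.4
python3 - <<'E'
from station import r
import cv2
cv2.imwrite("pics/w6.png",r.snapshot("wrist")[:,:,::-1])
E
```

```text
shift [  1.8  -0.8 135.4] turn [ 0.01  0.01 -0.13] t 8.475 F [ 0.1  0.  -1.3] qd 0.002 w 32.7
```

View pics/w6.png

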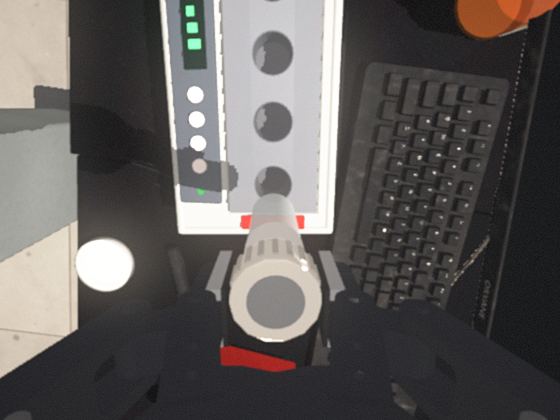

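The white tube hangs upright in the pads, with its disc at (276,301) and well 1 at (272,182). Checking the tube's offset from the TCP.

Run:
```python
from station import r
from h import *
s=r.state();C=cam(r,"wrist",s)
for z in (286,289,292):
    X=plane(C,(276,301),z);print(z,(rot(s["eef_rot"]).T@(X-s["tool_pos"])).round(1))
# foot far-edge well check: well1 here
print(plane(C,(272.5,182),88).round(1))
```

```text
286 [ -0.8   1.4 -27.6]
289 [  1.    1.4 -30.6]
292 [  2.7   1.4 -33.6]
[560.3 147.5  88. ]
```

Scaled: 100 mm / 800 = 0.125, 96 mm / 800 = 0.12.

Call:
servo_tool --motion '[[[0.0013, -0.0025, 0.0188, 0, 0, 0], [0.0013, -0.0025, 0.0438, 0, 0, 0], [0.0013, -0.0025, 0.0688, 0, 0, 0], [0.0013, -0.0025, 0.0813, 0, 0, 0], [0.0013, -0.0025, 0.09, 0, 0, 0], [0.0013, -0.0025, 0.0975, 0, 0, 0], [0.0013, -0.0025, 0.105, 0, 0, 0], [0.0013, -0.0025, 0.1125, 0, 0, 0], [0.0013, -0.0025, 0.12, 0, 0, 0], [0.0013, -0.0025, 0.125, 0, 0, 0]]]'

```text
t: 9.78
tool_pos: [559.7, 145.8, 157.9]
eef_rot: [-0.0, 0.654, 0.757, -0.0]
wrist_force: [0.6, 0.0, -0.9]
grip_width: 32.6
gripper_force: 40.0
```

```bash
python3 go.py 561 145.8 124 98.4; python3 -c "
from station import r
print(r.state()['moment'])"
```

```text
shift [-0.2  1.3 33.9] turn [-0.02 -0.   -0.04] t 9.775 F [ 0.6  0.  -0.9] qd 0.062 w 32.6
[-0.00271582  0.00119991 -0.04606814]
```

Scaled: 34 mm / 800 = 0.0425, 32 mm / 800 = 0.04.

Call:
servo_tool --motion '[[[0, 0, 0.01, 0, 0, 0], [0, 0, 0.02, 0, 0, 0], [0, 0, 0.03, 0, 0, 0], [0, 0, 0.0363, 0, 0, 0], [0, 0, 0.04, 0, 0, 0], [0, 0, 0.0425, 0, 0, 0], [0, 0, 0.0425, 0, 0, 0]]]'

```text
t: 10.65
tool_pos: [560.0, 145.8, 124.5]
eef_rot: [0.0, 0.654, 0.757, 0.0]
wrist_force: [-1.1, -0.6, 0.8]
grip_width: 32.8
gripper_force: 40.0
```

Scaled: -90 mm / 800 = -0.1125, -60 mm / 800 = -0.075.

Call:
servo_tool --motion '[[[0, 0, 0.0006, 0, 0, 0], [0, 0, 0.0006, 0, 0, 0], [0, 0, 0.0006, 0, 0, 0], [0, 0, 0.0006, 0, 0, 0], [0, 0, -0.0125, 0, 0, 0], [0, 0, -0.0375, 0, 0, 0], [0, 0, -0.075, 0, 0, 0], [0, 0, -0.1125, 0, 0, 0], [0, 0, -0.1125, 0, 0, 0]]]' --jaw 0.6

```text
t: 11.78
tool_pos: [562.3, 146.2, 218.2]
eef_rot: [0.002, 0.654, 0.757, 0.003]
wrist_force: [0.6, 0.1, -0.3]
grip_width: 51.6
gripper_force: 0.0
```

```bash
python3 go.py 512.4 -189.8 180 81.5
python3 - <<'E'
from station import r
import cv2,numpy as np
cv2.imwrite("pics/w7.png",np.hstack([r.snapshot("wrist")[:,:,::-1][:,150:430],r.snapshot("scene")[:,:,::-1][:,80:400]]))
E
```

```text
shift [-325.2  -98.5   37.5] turn [ 0.41 -0.06 16.86] t 11.775 F [ 0.6  0.1 -0.3] qd 0.06 w 51.6
```

View pics/w7.png

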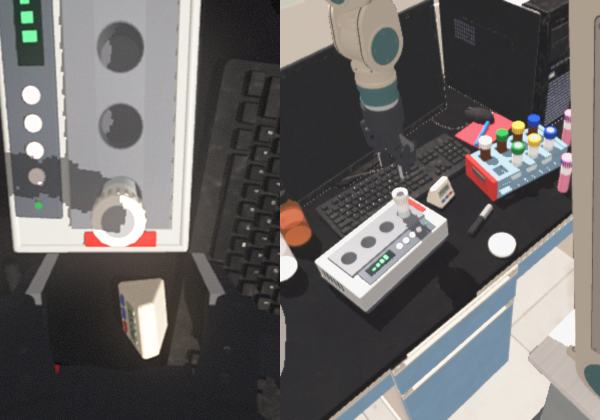

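White is seated upright in well 1, next to the red bar (wrist cap at (119,219) of the mosaic). On to green.

Scaled: -325 mm / 800 = -0.4063, -100 mm / 800 = -0.125, 16.8 degrees / 180 = 0.0933.

Call:
servo_tool --motion '[[[-0.05, -0.015, 0, 0.0022, 0, 0.0111], [-0.1125, -0.0338, 0, 0.0022, 0, 0.0278], [-0.1813, -0.055, 0, 0.0022, 0, 0.05], [-0.25, -0.0763, 0.0063, 0.0022, 0, 0.0722], [-0.3188, -0.0975, 0.0125, 0.0022, 0, 0.0933], [-0.375, -0.115, 0.025, 0.0022, 0, 0.0933], [-0.4063, -0.125, 0.0375, 0.0022, 0, 0.0933], [-0.4063, -0.125, 0.0463, 0.0022, 0, 0.0933], [-0.4063, -0.125, 0.0463, 0.0022, 0, 0.0933], [-0.4063, -0.125, 0.0463, 0.0022, 0, 0.0933]]]'

```text
t: 13.12
tool_pos: [508.2, -189.2, 177.2]
eef_rot: [-0.003, 0.757, 0.654, -0.003]
wrist_force: [-0.2, 0.0, -0.0]
grip_width: 51.0
gripper_force: 0.0
```

```bash
python3 go.py 511 -189.6 96 81.5
```

```text
shift [ 0.   3.5 81.1] turn [-0.42  0.03  0.14] t 13.125 F [-0.2  0.  -0. ] qd 0.012 w 51.0
```

Scaled: 40 mm / 800 = 0.05, 30 mm / 800 = 0.0375, -0.4 degrees / 180 = -0.0022.

Call:
servo_tool --motion '[[[0, 0.0038, 0.0188, -0.0022, 0, 0], [0, 0.0038, 0.0375, -0.0022, 0, 0], [0, 0.0038, 0.05, -0.0022, 0, 0], [0, 0.0038, 0.05, -0.0022, 0, 0], [0, 0.0038, 0.05, -0.0022, 0, 0]]]'

```text
t: 13.75
tool_pos: [511.1, -190.8, 137.6]
eef_rot: [0.001, 0.757, 0.653, -0.0]
wrist_force: [-0.4, -0.2, 0.8]
grip_width: 51.2
gripper_force: 0.0
```

```bash
python3 go.py 511 -189.6 96 81.5
```

```text
shift [ 1.2 -0.3 41.6] turn [0.03 0.07 0.06] t 13.75 F [-0.4 -0.2  0.8] qd 0.007 w 51.2
```

Scaled: 41 mm / 800 = 0.0513, 36 mm / 800 = 0.045.

Call:
servo_tool --motion '[[[0.0013, 0, 0.015, 0, 0, 0], [0.0013, 0, 0.0325, 0, 0, 0], [0.0013, 0, 0.045, 0, 0, 0], [0.0013, 0, 0.0513, 0, 0, 0], [0.0013, 0, 0.0513, 0, 0, 0], [0.0013, 0, 0.0513, 0, 0, 0]]]'

```text
t: 14.5
tool_pos: [511.3, -189.9, 96.6]
eef_rot: [0.001, 0.757, 0.653, -0.0]
wrist_force: [-0.0, -0.1, 0.5]
grip_width: 51.5
gripper_force: 0.0
```

Scaled: -160 mm / 800 = -0.2, -150 mm / 800 = -0.1875.

Call:
servo_tool --motion '[[[0, 0, 0, 0, 0, 0], [0, 0, 0, 0, 0, 0], [0, 0, 0, 0, 0, 0], [0, 0, 0, 0, 0, 0], [0, 0, -0.0125, 0, 0, 0], [0, 0, -0.0438, 0, 0, 0], [0, 0, -0.0875, 0, 0, 0], [0, 0, -0.1375, 0, 0, 0], [0, 0, -0.1875, 0, 0, 0], [0, 0, -0.2, 0, 0, 0]]]' --jaw 0.2 --newtons 40

```text
t: 15.75
tool_pos: [512.4, -190.3, 259.5]
eef_rot: [0.003, 0.757, 0.653, 0.001]
wrist_force: [-0.1, -0.4, -1.5]
grip_width: 32.3
gripper_force: 40.6
```

```bash
python3 go.py 551.6 199.8 270 98.4
```

```text
shift [391.6 -18.4 -11.6] turn [  0.26   0.2  -16.84] t 15.75 F [-0.1 -0.4 -1.5] qd 0.143 w 32.3
```

Scaled: 391 mm / 800 = 0.4888, 380 mm / 800 = 0.475, -1.5 degrees / 180 = -0.0083.

Call:
servo_tool --motion '[[[0.025, -0.0013, -0.01, 0, 0, -0.0083], [0.075, -0.0038, -0.0138, 0, 0, -0.0222], [0.1375, -0.0063, -0.0138, 0, 0, -0.0389], [0.2, -0.0088, -0.0138, 0, 0, -0.0556], [0.2625, -0.0125, -0.0138, 0, 0, -0.0722], [0.325, -0.015, -0.0138, 0, 0, -0.0889], [0.3875, -0.0188, -0.0138, 0, 0, -0.0933], [0.4375, -0.0213, -0.0138, 0, 0, -0.0933], [0.475, -0.0225, -0.0138, 0, 0, -0.0933], [0.4888, -0.0225, -0.0138, 0, 0, -0.0933]]]'

```text
t: 17.0
tool_pos: [548.8, 201.9, 264.9]
eef_rot: [-0.001, 0.652, 0.758, -0.002]
wrist_force: [-0.2, -0.2, 0.1]
grip_width: 32.7
gripper_force: 40.5
```

Call:
servo_tool --motion '[[[0, 0, 0, 0, 0, 0], [0, 0, 0, 0, 0, 0], [0, 0, 0, 0, 0, 0]]]'

```text
t: 17.38
tool_pos: [550.5, 198.9, 266.9]
eef_rot: [0.0, 0.654, 0.756, -0.001]
wrist_force: [-0.2, -0.5, -0.8]
grip_width: 32.9
gripper_force: 40.5
```

```bash
cat > off.py <<'E'
import sys
from station import r
from m import *
def off(dz=-30.5):
    s=r.state();im=r.snapshot("wrist")[:,:,::-1].copy();C=cam(r,"wrist",s);M=rot(s["eef_rot"])
    seed=proj(C,s["tool_pos"]+M@np.array([0.8,1.4,dz]))
    c,st=disc(im,seed,rad=38); X=plane(C,c,(s["tool_pos"]+M@np.array([0,0,dz]))[2])
    print("disc",c.round(1),st,"offset",(M.T@(X-s["tool_pos"])).round(1))
off()
E
python3 go.py 551.6 199.8 124 98.4; python3 off.py
```

```text
shift [  1.    1.3 142.9] turn [-0.03  0.07 -0.12] t 17.375 F [-0.2 -0.5 -0.8] qd 0.004 w 32.9
disc [291. 320.] [290 319   3   3   9] offset [ -6.8   6.8 -30.5]
```

```bash
sed -i 's/h\[...,2\]>120/h[...,2]>VT/g; s/^def disc/VT=120\ndef disc/' m.py; sed -i 's/^def off/import m; m.VT=60\ndef off/; s/print("disc"/cv2.imwrite("pics\/off.png",im);print("disc"/' off.py; python3 off.py; python3 -c "
import cv2;h=cv2.cvtColor(cv2.imread('pics/off.png'),cv2.COLOR_BGR2HSV);print(h[260:345:6,276].tolist())"
```

```text
disc [275.1 301.8] [ 246  276   59   53 2474] offset [  0.6   1.  -30.5]
[[68, 161, 103], [68, 154, 101], [68, 160, 102], [135, 4, 116], [15, 5, 113], [30, 5, 113], [23, 9, 118], [8, 9, 115], [20, 7, 116], [0, 4, 117], [20, 13, 118], [12, 11, 118], [63, 143, 100], [66, 177, 115], [26, 44, 46]]
```

Scaled: 108 mm / 800 = 0.135, 100 mm / 800 = 0.125.

Call:
servo_tool --motion '[[[0.0006, 0.0019, 0.025, 0, 0, 0], [0.0006, 0.0019, 0.0563, 0, 0, 0], [0.0006, 0.0019, 0.0813, 0, 0, 0], [0.0006, 0.0019, 0.0938, 0, 0, 0], [0.0006, 0.0019, 0.1025, 0, 0, 0], [0.0006, 0.0019, 0.11, 0, 0, 0], [0.0006, 0.0019, 0.1175, 0, 0, 0], [0.0006, 0.0019, 0.125, 0, 0, 0], [0.0006, 0.0019, 0.1325, 0, 0, 0], [0.0006, 0.0019, 0.135, 0, 0, 0]]]'

```text
t: 18.73
tool_pos: [551.7, 200.3, 158.3]
eef_rot: [0.0, 0.654, 0.757, -0.001]
wrist_force: [0.4, 0.5, -0.0]
grip_width: 32.6
gripper_force: 40.5
```

```bash
python3 go.py 551.6 199.8 124 98.4
```

```text
shift [-0.5 -0.1 34.3] turn [-0.06  0.06 -0.04] t 18.725 F [ 0.4  0.5 -0. ] qd 0.029 w 32.6
```

Scaled: 34.5 mm / 800 = 0.0431, 33 mm / 800 = 0.0413.

Call:
servo_tool --motion '[[[0, 0, 0.01, 0, 0, 0], [0, 0, 0.02, 0, 0, 0], [0, 0, 0.03, 0, 0, 0], [0, 0, 0.0375, 0, 0, 0], [0, 0, 0.0413, 0, 0, 0], [0, 0, 0.0431, 0, 0, 0], [0, 0, 0.0431, 0, 0, 0]]]'

```text
t: 19.6
tool_pos: [552.0, 200.4, 124.9]
eef_rot: [0.0, 0.654, 0.757, -0.0]
wrist_force: [-1.7, 0.0, 3.0]
grip_width: 33.0
gripper_force: 41.0
```

Scaled: -90 mm / 800 = -0.1125, -60 mm / 800 = -0.075.

Call:
servo_tool --motion '[[[0, 0, 0, 0, 0, 0], [0, 0, 0, 0, 0, 0], [0, 0, 0, 0, 0, 0], [0, 0, 0, 0, 0, 0], [0, 0, -0.0125, 0, 0, 0], [0, 0, -0.0375, 0, 0, 0], [0, 0, -0.075, 0, 0, 0], [0, 0, -0.1125, 0, 0, 0], [0, 0, -0.1125, 0, 0, 0], [0, 0, -0.1125, 0, 0, 0]]]' --jaw 0.6

```text
t: 20.85
tool_pos: [551.7, 200.4, 214.2]
eef_rot: [0.0, 0.654, 0.757, -0.001]
wrist_force: [0.5, -0.1, -0.2]
grip_width: 51.1
gripper_force: 0.0
```

```bash
python3 go.py 502.8 -244 180 81.5
```

```text
shift [-432.5 -113.    34.7] turn [-0.02  0.06 16.86] t 20.85 F [ 0.5 -0.1 -0.2] qd 0.024 w 51.1
```

Scaled: -432 mm / 800 = -0.54, -113 mm / 800 = -0.1413, 16.9 degrees / 180 = 0.0939.

Call:
servo_tool --motion '[[[-0.05, -0.0125, -0.0063, 0, 0, 0.0111], [-0.1188, -0.0313, -0.0063, 0, 0, 0.0278], [-0.1875, -0.0488, -0.0063, 0, 0, 0.0444], [-0.2563, -0.0675, -0.0063, 0, 0, 0.0611], [-0.325, -0.085, -0.0063, 0, 0, 0.0778], [-0.3938, -0.1025, 0, 0, 0, 0.0939], [-0.4625, -0.1213, 0.0125, 0, 0, 0.0939], [-0.5125, -0.1338, 0.025, 0, 0, 0.0939], [-0.54, -0.1413, 0.0375, 0, 0, 0.0939], [-0.54, -0.1413, 0.0438, 0, 0, 0.0939]]]'

```text
t: 22.1
tool_pos: [501.5, -244.1, 177.5]
eef_rot: [-0.001, 0.759, 0.651, -0.001]
wrist_force: [0.7, 0.3, -0.2]
grip_width: 51.3
gripper_force: 0.0
```

Scaled: 40 mm / 800 = 0.05, 30 mm / 800 = 0.0375.

Call:
servo_tool --motion '[[[0, 0, 0.0188, 0, 0, 0], [0, 0, 0.0375, 0, 0, 0], [0, 0, 0.05, 0, 0, 0], [0, 0, 0.05, 0, 0, 0]]]'

```text
t: 22.6
tool_pos: [502.2, -242.3, 138.6]
eef_rot: [-0.001, 0.758, 0.653, -0.001]
wrist_force: [0.1, -0.4, -0.7]
grip_width: 51.3
gripper_force: 0.0
```

```bash
python3 go.py 502.8 -244 96 81.5
```

```text
shift [-1.6  0.9 42.5] turn [-0.13  0.    0.01] t 22.6 F [ 0.1 -0.4 -0.7] qd 0.027 w 51.3
```

Scaled: 42.5 mm / 800 = 0.0531, 36 mm / 800 = 0.045.

Call:
servo_tool --motion '[[[-0.0019, 0.0013, 0.015, 0, 0, 0], [-0.0019, 0.0013, 0.0325, 0, 0, 0], [-0.0019, 0.0013, 0.045, 0, 0, 0], [-0.0019, 0.0013, 0.0531, 0, 0, 0], [-0.0019, 0.0013, 0.0531, 0, 0, 0], [-0.0019, 0.0013, 0.0531, 0, 0, 0]]]'

```text
t: 23.35
tool_pos: [504.0, -245.3, 97.6]
eef_rot: [0.001, 0.758, 0.652, -0.0]
wrist_force: [-0.3, 0.4, -0.1]
grip_width: 51.3
gripper_force: 0.0
```

Call:
servo_tool --motion '[[[0, 0, 0, 0, 0, 0], [0, 0, 0, 0, 0, 0], [0, 0, 0, 0, 0, 0], [0, 0, 0, 0, 0, 0], [0, 0, -0.0125, 0, 0, 0], [0, 0, -0.0438, 0, 0, 0], [0, 0, -0.0875, 0, 0, 0], [0, 0, -0.1375, 0, 0, 0], [0, 0, -0.1875, 0, 0, 0], [0, 0, -0.2125, 0, 0, 0]]]' --jaw 0.2 --newtons 40

```text
t: 24.6
tool_pos: [504.5, -245.3, 270.3]
eef_rot: [0.002, 0.758, 0.652, 0.0]
wrist_force: [0.4, 0.6, -1.5]
grip_width: 33.1
gripper_force: 40.1
```

```bash
python3 go.py 543.6 254 270 98.4
```

```text
shift [499.6 -35.4  -1. ] turn [  0.16   0.16 -16.94] t 24.6 F [ 0.4  0.6 -1.5] qd 0.314 w 33.1
```

Scaled: 485 mm / 800 = 0.6063, 185 mm / 800 = 0.2313, -16.9 degrees / 180 = -0.0939.

Call:
servo_tool --motion '[[[0.0313, -0.0025, -0.0063, 0, 0, -0.0111], [0.0938, -0.0063, -0.0063, 0, 0, -0.0278], [0.1625, -0.0113, -0.0063, 0, 0, -0.0444], [0.2313, -0.0163, -0.0063, 0, 0, -0.0611], [0.3, -0.0213, -0.0063, 0, 0, -0.0778], [0.3688, -0.0263, -0.0063, 0, 0, -0.0939], [0.4375, -0.0313, -0.0063, 0, 0, -0.0939], [0.5063, -0.0363, -0.0063, 0, 0, -0.0939], [0.5688, -0.04, -0.0063, 0, 0, -0.0939], [0.6063, -0.0425, -0.0063, 0, 0, -0.0939]]]'

```text
t: 25.85
tool_pos: [541.6, 242.0, 271.7]
eef_rot: [0.0, 0.653, 0.757, -0.001]
wrist_force: [0.7, 0.0, -0.6]
grip_width: 32.9
gripper_force: 40.1
```

Scaled: 10 mm / 800 = 0.0125.

Call:
servo_tool --motion '[[[0.0125, 0, 0, 0, 0, 0], [0.0125, 0, 0, 0, 0, 0], [0.0125, 0, 0, 0, 0, 0], [0.0125, 0, 0, 0, 0, 0]]]'

```text
t: 26.35
tool_pos: [540.8, 248.5, 272.0]
eef_rot: [0.0, 0.654, 0.756, -0.0]
wrist_force: [0.5, -0.7, -0.4]
grip_width: 33.0
gripper_force: 40.1
```

```bash
python3 go.py 543.6 254 125.3 98.4; python3 off.py
```

```text
shift [  5.2   3.6 146.6] turn [-0.01  0.07 -0.13] t 26.35 F [ 0.5 -0.7 -0.4] qd 0.002 w 33.0
disc [275.3 298.1] [ 247  273   57   51 2307] offset [  2.    1.1 -30.5]
```

Scaled: 112 mm / 800 = 0.14, 109 mm / 800 = 0.1363.

Call:
servo_tool --motion '[[[0.005, 0.0048, 0.025, 0, 0, 0], [0.005, 0.0048, 0.0563, 0, 0, 0], [0.005, 0.0048, 0.085, 0, 0, 0], [0.005, 0.0048, 0.0975, 0, 0, 0], [0.005, 0.0048, 0.1063, 0, 0, 0], [0.005, 0.0048, 0.1138, 0, 0, 0], [0.005, 0.0048, 0.1213, 0, 0, 0], [0.005, 0.0048, 0.1288, 0, 0, 0], [0.005, 0.0048, 0.1363, 0, 0, 0], [0.005, 0.0048, 0.14, 0, 0, 0]]]'

```text
t: 27.65
tool_pos: [543.7, 254.0, 159.3]
eef_rot: [0.0, 0.654, 0.757, -0.001]
wrist_force: [-0.1, 0.1, -0.5]
grip_width: 32.7
gripper_force: 40.1
```

```bash
python3 go.py 543.6 254 125.3 98.4
```

```text
shift [ 0.1 -0.  34. ] turn [-0.05  0.06 -0.04] t 27.65 F [-0.1  0.1 -0.5] qd 0.046 w 32.7
```

Scaled: 34.5 mm / 800 = 0.0431, 33 mm / 800 = 0.0413.

Call:
servo_tool --motion '[[[-0.0006, 0, 0.01, 0, 0, 0], [-0.0006, 0, 0.02, 0, 0, 0], [-0.0006, 0, 0.03, 0, 0, 0], [-0.0006, 0, 0.0375, 0, 0, 0], [-0.0006, 0, 0.0413, 0, 0, 0], [-0.0006, 0, 0.0431, 0, 0, 0], [-0.0006, 0, 0.0431, 0, 0, 0]]]'

```text
t: 28.52
tool_pos: [543.9, 253.6, 126.0]
eef_rot: [0.0, 0.654, 0.757, -0.0]
wrist_force: [-1.8, -0.3, 3.1]
grip_width: 32.6
gripper_force: 40.6
```

Scaled: -90 mm / 800 = -0.1125, -60 mm / 800 = -0.075.

Call:
servo_tool --motion '[[[0, 0, 0, 0, 0, 0], [0, 0, 0, 0, 0, 0], [0, 0, 0, 0, 0, 0], [0, 0, 0, 0, 0, 0], [0, 0, -0.0125, 0, 0, 0], [0, 0, -0.0375, 0, 0, 0], [0, 0, -0.075, 0, 0, 0], [0, 0, -0.1125, 0, 0, 0], [0, 0, -0.1125, 0, 0, 0], [0, 0, -0.1125, 0, 0, 0]]]' --jaw 0.6

```text
t: 29.78
tool_pos: [543.7, 253.5, 215.1]
eef_rot: [0.0, 0.654, 0.757, -0.001]
wrist_force: [-0.3, -0.4, -0.5]
grip_width: 51.2
gripper_force: 0.0
```

```bash
python3 go.py 494.7 -298.2 180 81.5
```

```text
shift [-538.7 -128.7   35.7] turn [-0.02  0.07 16.86] t 29.775 F [-0.3 -0.4 -0.5] qd 0.025 w 51.2
```

Scaled: -520 mm / 800 = -0.65, -490 mm / 800 = -0.6125, 16.9 degrees / 180 = 0.0939.

Call:
servo_tool --motion '[[[-0.05, -0.0125, -0.0063, 0, 0, 0.0111], [-0.1213, -0.0288, -0.0063, 0, 0, 0.0278], [-0.1925, -0.0463, -0.0063, 0, 0, 0.0444], [-0.2638, -0.0625, -0.0063, 0, 0, 0.0611], [-0.335, -0.08, -0.0063, 0, 0, 0.0778], [-0.4063, -0.0975, -0.0063, 0, 0, 0.0939], [-0.4775, -0.1138, 0, 0, 0, 0.0939], [-0.5488, -0.1313, 0, 0, 0, 0.0939], [-0.6125, -0.1463, 0.0063, 0, 0, 0.0939], [-0.65, -0.155, 0.0125, 0, 0, 0.0939]]]'

```text
t: 31.02
tool_pos: [495.5, -280.9, 204.0]
eef_rot: [-0.001, 0.759, 0.652, -0.001]
wrist_force: [-0.0, -0.1, -0.2]
grip_width: 51.2
gripper_force: 0.0
```

Scaled: 65 mm / 800 = 0.0813, 60 mm / 800 = 0.075.

Call:
servo_tool --motion '[[[-0.0238, -0.0063, 0.0188, 0, 0, 0], [-0.0238, -0.0063, 0.0375, 0, 0, 0], [-0.0238, -0.0063, 0.0625, 0, 0, 0], [-0.0238, -0.0063, 0.075, 0, 0, 0], [-0.0238, -0.0063, 0.0813, 0, 0, 0], [-0.0238, -0.0063, 0.0813, 0, 0, 0]]]'

```text
t: 31.78
tool_pos: [489.2, -296.4, 140.8]
eef_rot: [0.0, 0.758, 0.653, -0.0]
wrist_force: [0.2, -0.6, 0.2]
grip_width: 51.3
gripper_force: 0.0
```

```bash
python3 go.py 494.7 -298.2 96 81.5
```

```text
shift [-0.9  5.7 44.8] turn [-0.01  0.04  0.  ] t 31.775 F [ 0.2 -0.6  0.2] qd 0.021 w 51.3
```

Scaled: 44.5 mm / 800 = 0.0556, 40 mm / 800 = 0.05.

Call:
servo_tool --motion '[[[-0.0013, 0.0069, 0.0025, 0, 0, 0], [-0.0013, 0.0069, 0.0175, 0, 0, 0], [-0.0013, 0.0069, 0.035, 0, 0, 0], [-0.0013, 0.0069, 0.05, 0, 0, 0], [-0.0013, 0.0069, 0.0556, 0, 0, 0], [-0.0013, 0.0069, 0.0556, 0, 0, 0], [-0.0013, 0.0069, 0.0556, 0, 0, 0]]]'

```text
t: 32.65
tool_pos: [494.7, -299.1, 96.8]
eef_rot: [0.001, 0.758, 0.652, -0.0]
wrist_force: [-0.2, 0.2, 0.5]
grip_width: 51.4
gripper_force: 0.0
```

Scaled: -170 mm / 800 = -0.2125, -150 mm / 800 = -0.1875.

Call:
servo_tool --motion '[[[0, 0, 0, 0, 0, 0], [0, 0, 0, 0, 0, 0], [0, 0, 0, 0, 0, 0], [0, 0, 0, 0, 0, 0], [0, 0, -0.0125, 0, 0, 0], [0, 0, -0.0438, 0, 0, 0], [0, 0, -0.0875, 0, 0, 0], [0, 0, -0.1375, 0, 0, 0], [0, 0, -0.1875, 0, 0, 0], [0, 0, -0.2125, 0, 0, 0]]]' --jaw 0.2 --newtons 40

```text
t: 33.9
tool_pos: [495.1, -299.2, 269.4]
eef_rot: [0.002, 0.758, 0.652, -0.0]
wrist_force: [0.3, 0.7, -0.4]
grip_width: 32.8
gripper_force: 40.3
```

```bash
python3 go.py 535.6 308.3 270 98.4
```

```text
shift [606.8 -50.1  -2.4] turn [  0.15   0.18 -16.94] t 33.9 F [ 0.3  0.7 -0.4] qd 0.312 w 32.8
```

Scaled: 510 mm / 800 = 0.6375, 460 mm / 800 = 0.575, -16.9 degrees / 180 = -0.0939.

Call:
servo_tool --motion '[[[0.0313, -0.0025, -0.0063, 0, 0, -0.0111], [0.0938, -0.0075, -0.0063, 0, 0, -0.0278], [0.1625, -0.0138, -0.0063, 0, 0, -0.0444], [0.2313, -0.0188, -0.0063, 0, 0, -0.0611], [0.3, -0.025, -0.0063, 0, 0, -0.0778], [0.3688, -0.03, -0.0063, 0, 0, -0.0939], [0.4375, -0.0363, -0.0063, 0, 0, -0.0939], [0.5063, -0.0413, -0.0063, 0, 0, -0.0939], [0.575, -0.0475, -0.0063, 0, 0, -0.0939], [0.6375, -0.0525, -0.0063, 0, 0, -0.0939]]]'

```text
t: 35.15
tool_pos: [526.5, 214.5, 269.7]
eef_rot: [-0.001, 0.653, 0.757, -0.001]
wrist_force: [0.7, 0.8, -1.5]
grip_width: 32.7
gripper_force: 40.3
```

```bash
python3 go.py 535.6 308.3 270 98.4
```

```text
shift [91.5 22.8 -0.4] turn [-0.17  0.05  0.08] t 35.15 F [ 0.7  0.8 -1.5] qd 0.682 w 32.7
```

Scaled: 86 mm / 800 = 0.1075, 82 mm / 800 = 0.1025.

Call:
servo_tool --motion '[[[0.0438, 0.0125, 0, 0, 0, 0], [0.0813, 0.0225, 0, 0, 0, 0], [0.1025, 0.0275, 0, 0, 0, 0], [0.1075, 0.0275, 0, 0, 0, 0], [0.1075, 0.0275, 0, 0, 0, 0], [0.1075, 0.0275, 0, 0, 0, 0], [0.1075, 0.0275, 0, 0, 0, 0]]]'

```text
t: 36.02
tool_pos: [538.0, 299.3, 271.0]
eef_rot: [0.0, 0.654, 0.756, -0.0]
wrist_force: [-0.4, -0.7, -0.5]
grip_width: 32.6
gripper_force: 40.3
```

```bash
python3 go.py 535.6 308.3 124.5 98.4; python3 off.py
```

```text
shift [  9.4  -1.  146.5] turn [-0.01  0.06 -0.11] t 36.025 F [-0.4 -0.7 -0.5] qd 0.004 w 32.6
disc [275.  300.4] [ 246  274   59   53 2412] offset [  1.1   1.  -30.5]
```

Scaled: 112 mm / 800 = 0.14, 8.5 mm / 800 = 0.0106.

Call:
servo_tool --motion '[[[0.0106, -0.0009, 0.025, 0, 0, 0], [0.0106, -0.0009, 0.0563, 0, 0, 0], [0.0106, -0.0009, 0.085, 0, 0, 0], [0.0106, -0.0009, 0.0975, 0, 0, 0], [0.0106, -0.0009, 0.1063, 0, 0, 0], [0.0106, -0.0009, 0.1138, 0, 0, 0], [0.0106, -0.0009, 0.1213, 0, 0, 0], [0.0106, -0.0009, 0.1288, 0, 0, 0], [0.0106, -0.0009, 0.1363, 0, 0, 0], [0.0106, -0.0009, 0.14, 0, 0, 0]]]'

```text
t: 37.33
tool_pos: [535.7, 308.3, 158.3]
eef_rot: [0.0, 0.654, 0.757, -0.001]
wrist_force: [-0.2, 0.1, -0.4]
grip_width: 32.8
gripper_force: 40.3
```

```bash
python3 go.py 535.6 308.3 124.5 98.4
```

```text
shift [ 0.1 -0.1 33.8] turn [-0.04  0.07 -0.04] t 37.325 F [-0.2  0.1 -0.4] qd 0.044 w 32.8
```

Call:
servo_tool --motion '[[[-0.0006, 0, 0.01, 0, 0, 0], [-0.0006, 0, 0.02, 0, 0, 0], [-0.0006, 0, 0.03, 0, 0, 0], [-0.0006, 0, 0.0375, 0, 0, 0], [-0.0006, 0, 0.0413, 0, 0, 0], [-0.0006, 0, 0.0431, 0, 0, 0], [-0.0006, 0, 0.0431, 0, 0, 0]]]'

```text
t: 38.2
tool_pos: [536.0, 308.0, 125.1]
eef_rot: [0.0, 0.654, 0.757, -0.0]
wrist_force: [-1.6, -0.4, 3.1]
grip_width: 32.7
gripper_force: 40.8
```

Scaled: -160 mm / 800 = -0.2, -150 mm / 800 = -0.1875.

Call:
servo_tool --motion '[[[0, 0, 0, 0, 0, 0], [0, 0, 0, 0, 0, 0], [0, 0, 0, 0, 0, 0], [0, 0, 0, 0, 0, 0], [0, 0, -0.0125, 0, 0, 0], [0, 0, -0.0375, 0, 0, 0], [0, 0, -0.0875, 0, 0, 0], [0, 0, -0.15, 0, 0, 0], [-0.0375, 0, -0.1875, 0, 0, 0], [-0.075, 0, -0.2, 0, 0, 0]]]' --jaw 0.6

```text
t: 39.45
tool_pos: [546.3, 248.8, 288.5]
eef_rot: [0.002, 0.653, 0.757, 0.002]
wrist_force: [0.2, -0.4, -1.0]
grip_width: 51.3
gripper_force: 0.0
```

Call:
servo_tool --motion '[[[-0.0625, 0, 0, 0, 0, 0], [-0.1, 0, 0, 0, 0, 0], [-0.1, 0, 0, 0, 0, 0], [-0.1, 0, 0, 0, 0, 0]]]'

```text
t: 39.95
tool_pos: [556.4, 169.8, 284.9]
eef_rot: [0.0, 0.654, 0.757, 0.0]
wrist_force: [-0.8, -0.7, 0.0]
grip_width: 51.0
gripper_force: 0.0
```

Run:
```python
from station import r
from m import *
s=r.state();C=cam(r,"wrist",s);im=r.snapshot("wrist")[:,:,::-1].copy()
for n,w in zip("wgyb",[(561,145.8),(553,200),(545,254.2),(537,308.5)]):
    try:
        c,st=disc(im,proj(C,(*w,155)),n=="w");print(n,c.round(1),st[4],plane(C,c,155).round(1),w)
    except Exception as e: print(n,e)
sc=r.snapshot("scene")[:,:,::-1]
cv2.imwrite("pics/f.png",cv2.resize(np.hstack([im[:,140:430],cv2.resize(sc[100:310,100:400],None,fx=1.6,fy=1.6)[:420,:480]] if 0 else [im[:,140:430],cv2.copyMakeBorder(cv2.resize(sc[100:300,100:400],None,fx=1.6,fy=1.6),0,100,0,0,cv2.BORDER_CONSTANT)]),None,fx=1,fy=1))
```

```text
w [272.7 224.7] 445 [559.1 146.2 155. ] (561, 145.8)
g [274.1 157. ] 592 [552.3 200.6 155. ] (553, 200)
y [272.6  81.8] 653 [543.3 254.5 155. ] (545, 254.2)
b [274.3   5.9] 351 [537.4 303.6 155. ] (537, 308.5)
```

View pics/f.png

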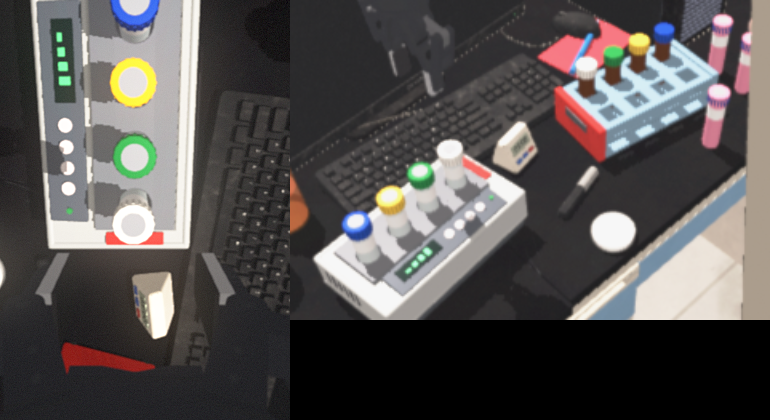

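All four samples stand upright in the wells, white, green, yellow, blue from the red bar. The stock tubes stand in place, and the gripper is clear.

```bash
python3 -c "
from station import r
print(r.hand_in())"
```

```text
the job is handed in; nothing more can be done
None
```

The four sample tubes are seated upright in the heater wells in order from the red bar (white, green, yellow, blue), the stock tubes still stand in the rack, and I handed the job in at about 40 s of the 106 s limit.

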